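Index a sample carousel one station and hold the jar up level

ROBOT

A 7-joint arm with a two-finger parallel gripper is mounted at the origin on a cart in front of the work surface, level with it; the furniture and walls round the work are solid. World frame = base frame: x ahead of the robot, y to its left, z up, the work surface at z = 0. Lengths are in m, angles in degrees, forces in N, time in s.
With the tool pointing down it reaches from about 0.425 to 0.875 m from the base axis. Payload 4.7 kg.
Tool frame: the origin (TCP) lies between the finger pads; the fingertips stand env.tip_reach ahead of it and the grasp point (between the pads) lies 2 mm behind it (env.tip_reach is the distance from the TCP to the fingertips, in m); z points along the fingers, y is the line along which they close (so a half turn about z gives the same grasp; the last joint's range is limited). The gripper opens to 87 mm and grips with 3 to 60 N. Pads are 19 mm wide; open, the fingers measure 117 mm over their backs; the gripper's body (75 mm by 190 mm) begins 51 mm behind the grasp point.
Start: joints at [64.578, 18.392, -4.016, 83.108, 1.295, 78.541, -3.26], TCP at [0.287, -0.583, 0.24] pointing down, gripper open.
Joint ranges: [-163.93, 163.93], [-17.29, 119.83], [-79.2, 71.16], [3.27, 140.29], [-89.18, 269.18], [5.43, 117.66], [-154.24, 154.24]. Speed limits (degrees/s): [147.25, 147.25, 180, 180, 180, 180, 180].

INTERFACE

Orientations are given as [roll, pitch, yaw] about the fixed x, y, z axes, in that order (R = Rz(yaw) Ry(pitch) Rx(roll)).
In Python, from cell import env gives the robot as it stands.
- The arm moves only by the tool drive_effector, called as name(argument=value, ...) on one line, values as JSON. Schema: {"type":"object","properties":{"segments":{"type":"array","items":{"type":"array","items":{"type":"number"},"minItems":5,"maxItems":5},"minItems":1,"maxItems":8},"squeeze":{"type":"number"},"only":{"type":"string"},"quiet":{"type":"boolean"},"lines":{"type":"string"}},"required":["segments"],"additionalProperties":false}. segments is a list of rows, 1 to 8 of them, each of 5 numbers: dx, dy, dz in normalised numbers (1 is 600 mm), then a turn about the tool's z in normalised numbers (1 is 180 degrees), then the finger opening in m; each row is the pose to reach, as a shift and turn from the pose commanded when the call began, along the tool's axes at that moment; what a row does not reach only later rows make up. A row lasts 1/12 s, in which the tool goes at most 0.0417 m and 7.16 degrees, less where a joint would pass 70% of its speed; a pose out of reach is approached as far as the arm can. The fingers move at their own pace and stop on an object; squeeze is the grip in N (left out, the last holds). Time passes only in rows, so rows that do not move let the fingers close. The tool returns the time, the measured TCP pose, the force, the opening and the grip force at its end. only (a regular expression) keeps the lines of the reply that match it, lines (a string "A,B") keeps lines A to B, and quiet returns only ok. Input that does not fit is refused with a message, and nothing moves.
- env.get_obs(): the state, without advancing time (a new reading comes with each control period).
- env.read_camera(name): name is "side" or "top" or "wrist"; returns a dict with "color" (480x640x3 uint8, blue, green, red), "fx", "fy", "cx", "cy" (pixels), "world_from_camera" (4x4, takes a point from camera to world coordinates). Camera axes: x right, y down, z forward; pixel columns grow to the right and rows downward; lengths in m; the calibration is good to about 2 mm. The wrist camera is an equidistant fisheye: a pixel r from the principal point sees the ray r / f radians off the axis. A picture is of the moment at which its call begins. There is no depth.
- env.sign_off(): hands the job in; it is judged then, once.
The state is a dict: "time_s": time; "qpos": joint angles; "joint_velocities": joint speeds; "effort": joint torques, N m; "tool_pos": TCP position; "tool_rot": TCP orientation; "force": force on the tool from outside, world axes, zero at the start; "wrist_torque": the same for the moment, N m; "grip_width": finger opening in m; "grasp_force": force on a finger pad.
Only numpy, scipy, OpenCV 4.12 (cv2) and the standard library are available. Lean on these libraries where they do the work, as an engineer would, in place of code of your own. Each camera call takes 0.05 s, during which the arm holds its last target. There are 200 camera calls.

TASK

A sample jar stands on the indexing carousel under its overhead retaining rail, one station to the left or to the right of the gap in that rail. Turn the carousel by its upright knob one click, so that the jar comes to rest in its nest at the gap; then, leaving the carousel in that click and the other parts in their nests, take the jar and lift it straight up about 15 cm out of its nest. Finish while still holding the jar there in the gripper, upright and steady above its nest and touching nothing else.

Things in the scene. Friction and masses are not known exactly. Their poses are not given: they have to be found in the camera images.
- carousel: Fixed base of the table-top indexing carousel; place and yaw vary. Origin: centre of its underside on the table, z up; its -x axis points from the centre to the gap in the rail (roughly to the robot). Grey round base 196 mm across, 20 mm high; a fixed steel column 26 mm across in the centre rises to z = 126 mm.
- rail_back (a point): Top of the fixed retaining rail at its back, z = 118 mm. Steel rod 8 mm thick bent to a level arc of 85 mm radius about the column, underside at z = 110 mm, over the nests at sides and back, on three rods from the column; open for 45 degrees on each side of the carousel's -x (the gap). No part under it can be lifted out.
- dial (a joint): Angle of the turntable about the carousel's centre, rad, positive counter-clockwise from above; starts at 0. Sprung detents at -1.047, 0, +1.047, end stops at -1.15 and +1.15. Leaving a detent the spring resists with up to about 1.5 N at the knob; past 0.55 rad it pulls into the next detent and settles there if let go. Aluminium disc 234 mm across, top at z = 32 mm.
- knob (a point): Point on the axis of the upright black knob that turns the turntable, at its grip height (z = 75 mm). The knob turns with the turntable, 160 mm from its centre, at dial 0 straight in front of the gap (carousel -x). Round, 22 mm across over z = 41 to 83 mm, top at z = 88 mm, foot 28 mm across; it stands on a tab 30 mm wide whose top is at z = 31 mm.
- gap_station (a point): Fixed point at the gap: centre of the floor of the nest indexed there (z = 32 mm, 85 mm from the carousel's centre along its -x). Six nests 60 degrees apart turn with the turntable at that radius: grey rings 54 mm inside, 62 mm outside, 14 mm high above the disc. At dial 0 an empty nest is at the gap.
- jar: The sample jar to lift, the only jar on the carousel: round, 46 mm across up to 54 mm above its underside, above that a screw lid 43 mm across, 68 mm high in all, 0.08 to 0.2 kg. Origin: centre of its underside, z up. It stands in the nest 60 degrees to one side or the other of the gap, with about 4 mm of play all round.
- cap: Bystander: low flip-top cap, 48 x 44 x 30 mm, standing in the nest 60 degrees on the other side of the gap. Origin: centre of its underside. Stays in its nest.
- ferrule_part: Bystander: metal ferrule, round flange 50 mm across with a short tube, 30 mm high, in the rearmost nest, farthest from the gap. Origin: centre of its underside. Stays in its nest.
- tape: Bystander: tape measure, 33 x 69 x 60 mm, on the table at the right of the carousel. Origin: centre of its underside.
- roll: Bystander: roll of masking tape lying flat, 100 mm across, 24 mm high, on the table at the right of the carousel. Origin: centre of its underside.
- loose_cap: Bystander: open cap 48 x 44 x 30 mm on the table at the left of the carousel. Origin: centre of its underside.

How it is judged (in metres and radians):
On the way:
1. the carousel rests in the click that brings the jar, still standing in its nest, to the gap ((value of joint dial between 0.987 and 1.107 rad or value of joint dial between -1.107 and -0.987 rad) and horizontal distance between jar and gap_station below 0.015 m and velocity of joint dial between -0.1 and 0.1 rad/s and height (world z) of jar between 0.025 and 0.04 m and angle between jar's own z axis and vertical below 0.2 rad), for 0.3 s.
At the end, for the whole second after the job is handed in: Jar held in the fingers 100 to 220 mm above its nest floor, within 50 mm sideways of the gap station, upright within 0.10 rad, at rest (0.02 m/s, 0.1 rad/s), neither jar nor robot touching the carousel; dial within 0.06 rad of the detent; cap and ferrule standing in their nests ((value of joint dial between 0.987 and 1.107 rad or value of joint dial between -1.107 and -0.987 rad) and height (world z) of jar between 0.132 and 0.252 m and horizontal distance between jar and gap_station below 0.05 m and angle between jar's own z axis and vertical below 0.1 rad and linear speed of jar below 0.02 m/s and angular speed of jar below 0.1 rad/s and contact force between jar and the fingers above 2 N and contact force between jar and carousel below 0.05 N and contact force between each of the arm, the fingers and carousel below 0.5 N and height (world z) of cap between 0.025 and 0.04 m and angle between each of cap, ferrule_part's own z axis and vertical below 0.2 rad and height (world z) of ferrule_part between 0.025 and 0.04 m); the arm keeps its last pose, push and grip.
It fails at once if another part of the carousel is lifted or tipped out of its nest (height (world z) of any of cap, ferrule_part above 0.055 m or angle between any of cap, ferrule_part's own z axis and vertical above 0.5 rad).
It fails at once if the jar is tipped over (angle between jar's own z axis and vertical above 0.5 rad).
It fails at once if a bystander on the table is disturbed (distance of any of tape, roll, loose_cap from where it was at the start of the episode above 0.03 m).
It also fails if it takes over 43 s, if anything falls off the work surface, if the arm or the gripper's body presses on something with over 40 N, if the wrist force passes 120 N, or if a joint passes its speed limit or range.

## Working session

There is one attempt and no reset: what is moved stays moved. The work goes in short steps, Python scripts to look and compute and a tool call to move; the robot and the scene stay as the last step left them, time stands still between calls to the robot, and variables do not carry over. Pictures are saved under pics/ and viewed, at most 10 in all, crops included, and the job is handed in when it is done.

```bash
mkdir -p pics; ls; python3 - <<'E'
from cell import env
import cv2,numpy as np
o=env.get_obs();print(o['time_s'],o['tool_pos'],o['tool_rot'],env.tip_reach,o['grip_width'])
for n in ("top","side"):
    r=env.read_camera(n);cv2.imwrite(f"pics/{n}0.png",r["color"])
    np.savez(f"pics/{n}0.npz",**r)
    print(n,r["fx"],r["cx"],r["cy"],np.round(r["world_from_camera"],3).tolist())
E
```

```text
cell.py
pics
0.0 [ 0.28698572 -0.58263492  0.23843595] [-1.79889642e+02  7.36397526e-03  2.62311181e+01] 0.017 0.08721158622668955
top 567.0911427957922 311.7300380683369 244.54442938406157 [[0.014, -0.997, 0.079, 0.419], [-1.0, -0.015, -0.014, 0.05], [0.015, -0.079, -0.997, 1.545], [0.0, 0.0, 0.0, 1.0]]
side 582.9742041326178 319.9162554111615 245.3157889594179 [[-0.983, -0.121, 0.135, 0.358], [-0.181, 0.598, -0.781, 1.093], [0.014, -0.792, -0.61, 0.923], [0.0, 0.0, 0.0, 1.0]]
```

View pics/top0.png

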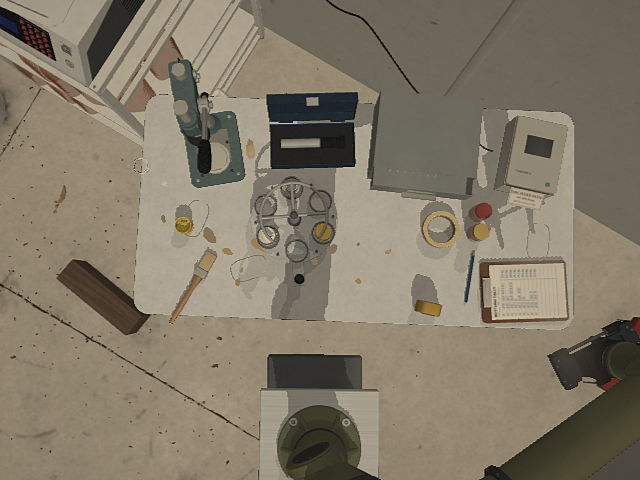

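View pics/side0.png

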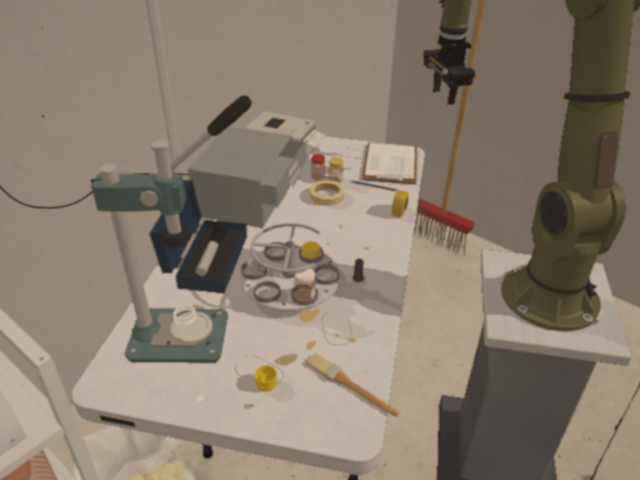

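The top view shows the jar (white lid, about (268,235)) on the robot's left, the yellow cap on the right at (323,232), and the black knob at (299,279). The side view agrees. So the dial must go to +1.047, which moves the knob towards -y. Next I measure.

```bash
cat > h.py <<'E'
import numpy as np,cv2
def ray(r,uv):
    d=np.array([(uv[0]-r["cx"])/r["fx"],(uv[1]-r["cy"])/r["fy"],1.])
    T=r["world_from_camera"];return T[:3,3],T[:3,:3]@d
def onz(r,uv,z):
    o,d=ray(r,uv);return o+d*(z-o[2])/d[2]
def proj(r,p):
    T=np.linalg.inv(r["world_from_camera"]);c=T[:3,:3]@np.asarray(p)+T[:3,3]
    return np.array([r["fx"]*c[0]/c[2]+r["cx"],r["fy"]*c[1]/c[2]+r["cy"]])
def two(r1,a,r2,b):
    o1,d1=ray(r1,a);o2,d2=ray(r2,b)
    s=np.linalg.lstsq(np.c_[d1,-d2],o2-o1,rcond=None)[0]
    p,q=o1+s[0]*d1,o2+s[1]*d2
    return (p+q)/2,np.linalg.norm(p-q)
def blob(im,x0,x1,y0,y1,f):
    m=np.zeros(im.shape[:2],np.uint8);m[y0:y1,x0:x1]=f(im[y0:y1,x0:x1].astype(int))*255
    n,l,s,c=cv2.connectedComponentsWithStats(m);i=1+np.argmax(s[1:,4]);return c[i],s[i]
E
python3 - <<'E'
from h import *
t=dict(np.load("pics/top0.npz"));s=dict(np.load("pics/side0.npz"))
dk=lambda a:a.max(2)<45
kt,st=blob(t["color"],285,315,268,292,dk);print("knob top",kt,st)
ks,ss=blob(s["color"],345,372,250,290,dk);print("knob side",ks,ss)
print("two",two(t,kt,s,ks)); print(onz(t,kt,.088),onz(t,kt,.075))
a=cv2.resize(t["color"][165:295,240:350],None,fx=5,fy=5,interpolation=cv2.INTER_CUBIC)[:600]
b=cv2.resize(s["color"][215:315,230:380],None,fx=5,fy=5,interpolation=cv2.INTER_CUBIC)
cv2.imwrite("pics/tz.png",a);cv2.imwrite("pics/sz.png",b)
E
```

```text
knob top [298.97260274 278.50684932] [295 274   9  10  73]Traceback (most recent call last):
  File "<stdin>", line 5, in <module>
  File "h.py", line 17, in blob
    n,l,s,c=cv2.connectedComponentsWithStats(m);i=1+np.argmax(s[1:,4]);return c[i],s[i]
                                                    ~~~~~~~~~^^^^^^^^^
    return _wrapfunc(a, 'argmax', axis=axis, out=out, **kwds)
    return bound(*args, **kwds)
ValueError: attempt to get argmax of an empty sequence
```

```bash
python3 - <<'E'
from h import *
t=dict(np.load("pics/top0.npz"));s=dict(np.load("pics/side0.npz"))
dk=lambda a:a.max(2)<75
kt,st=blob(t["color"],285,315,268,292,lambda a:a.max(2)<45)
ks,ss=blob(s["color"],345,372,250,290,dk);print("knob side",ks,ss)
print("two",two(t,kt,s,ks)); print(onz(t,kt,.08),onz(t,kt,.088))
a=cv2.resize(t["color"][170:290,240:350],None,fx=5,fy=5,interpolation=cv2.INTER_CUBIC)
b=cv2.resize(s["color"][215:315,230:380],None,fx=5,fy=5,interpolation=cv2.INTER_CUBIC)
cv2.imwrite("pics/tz.png",a);cv2.imwrite("pics/sz.png",b)
E
```

```text
knob side [358.05263158 271.11842105] [353 260  10  22 152]
two (array([0.44674617, 0.06136813, 0.05604521]), np.float64(0.0012351475845103726))
[0.44691275 0.06122916 0.08      ] [0.4467626  0.06116848 0.088     ]
```

View pics/tz.png

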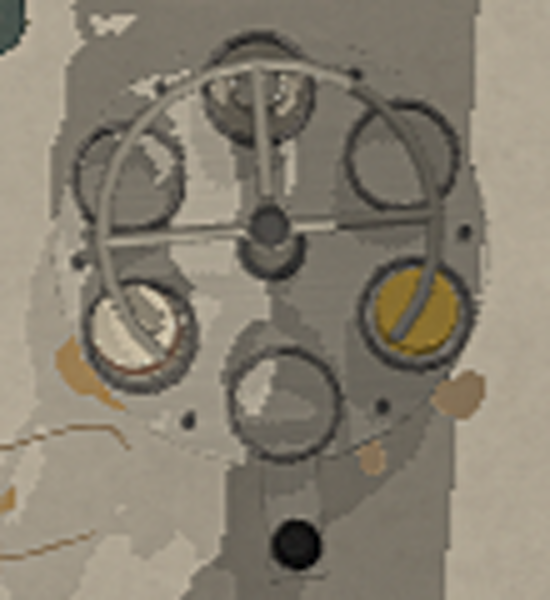

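The zoomed crop shows the column top at crop (268,225), the empty gap nest ring at (285,404), the ring of the rear nest at (260,88), and the knob at (297,544).

```bash
python3 - <<'E'
from h import *
t=dict(np.load("pics/top0.npz"))
P=lambda u,v:((u+.5)/5-.5+240,(v+.5)/5-.5+170)
C=onz(t,P(268,225),.126);G=onz(t,P(285,404),.046)
R=[onz(t,P(*p),.046) for p in [(285,404),(416,312),(403,157),(260,88),(129,177),(140,336)]]
C2=np.mean(R,0);J=onz(t,P(133,327),.1)
K=np.array([.44685,.0612,.08])
for n,p in dict(C=C,C2=C2,G=G,J=J).items(): print(n,p.round(4))
for c in(C,C2):
  for q in(K,G,J): d=(q-c)[:2];print(np.hypot(*d),np.degrees(np.arctan2(d[1],d[0])))
E
```

```text
C [0.6066 0.0779 0.126 ]
C2 [0.6063 0.0771 0.046 ]
G [0.5218 0.0689 0.046 ]
J [0.5564 0.1466 0.1   ]
0.16058881948559597 -174.021314653247
0.08527139562417294 -173.94241204845576
0.08502463730132134 126.1747022930397
0.16020452279171654 -174.3171230806145
0.0848878495313483 -174.50032287655756
0.08554844037555986 125.67238756082519
```

Fit is consistent: radii are 160 and 85 mm, carousel centre is about (0.6064, 0.0775), yaw is about 5.8°, and the jar is 60° to the left. I'll cage the knob loosely and swing it along the arc.

```bash
cat > go.py <<'E'
import sys,numpy as np
from scipy.spatial.transform import Rotation as Ro
from cell import env
# usage: go.py x y z yaw ... -> shift in tool axes, turn (several targets of 4)
o=env.get_obs();R=Ro.from_euler('xyz',o['tool_rot'],degrees=True)
print(round(o['time_s'],2),o['tool_pos'].round(4),o['tool_rot'].round(2),o['force'].round(2))
a=np.array(sys.argv[1:],float).reshape(-1,4)
for p in a: print(R.inv().apply(p[:3]-o['tool_pos']).round(4),'turn',round(o['tool_rot'][2]-p[3],2))
E
python3 go.py .45 -.3 .238 15 .447 .0612 .238 5.8
```

```text
0.1 [ 0.287  -0.5827  0.2386] [-1.799e+02  1.000e-02  2.623e+01] [-0.01  0.48  0.07]
[ 0.2711 -0.1815  0.0008] turn 11.23
[ 0.4281 -0.5068  0.0014] turn 20.43
```

Careful with the scale: shifts go in shares of 600 mm and turns go in shares of 180 degrees. That gives: 0.271 m / 0.6 = 0.4517, -0.181 m / 0.6 = -0.3017, 11 degrees / 180 = 0.0611.

drive_effector(segments=[[0.4517,-0.3017,0,0.0611,0.06],[0.4517,-0.3017,0,0.0611,0.06],[0.4517,-0.3017,0,0.0611,0.04],[0.4517,-0.3017,0,0.0611,0.04],[0.4517,-0.3017,0,0.0611,0.034],[0.4517,-0.3017,0,0.0611,0.034],[0.4517,-0.3017,0,0.0611,0.034],[0.4517,-0.3017,0,0.0611,0.034]], squeeze=10)

```text
time_s: 0.77
tool_pos: [0.4516, -0.2974, 0.2393]
tool_rot: [-180.0, -0.0, 15.4]
force: [0.3, -0.2, 0.7]
grip_width: 0.0417
grasp_force: 0.0
```

```bash
python3 go.py .447 .0612 .238 5.8
```

```text
0.77 [ 0.4516 -0.2974  0.2393] [-1.7996e+02 -1.0000e-02  1.5360e+01] [ 0.33 -0.18  0.68]
[ 0.0906 -0.347   0.0016] turn 9.56
```

Scaled: -0.347 m / 0.6 = -0.5783, 0.091 m / 0.6 = 0.1517, 9.5 degrees / 180 = 0.0528.

drive_effector(segments=[[0.1517,-0.5783,0,0.0528,0.034],[0.1517,-0.5783,0,0.0528,0.034],[0.1517,-0.5783,0,0.0528,0.034],[0.1517,-0.5783,0,0.0528,0.034],[0.1517,-0.5783,0,0.0528,0.034],[0.1517,-0.5783,0,0.0528,0.034],[0.1517,-0.5783,0,0.0528,0.034],[0.1517,-0.5783,0,0.0528,0.034]])

```text
time_s: 1.43
tool_pos: [0.4465, 0.0341, 0.2393]
tool_rot: [180.0, 0.0, 5.7]
force: [2.0, -0.4, -0.5]
grip_width: 0.0341
grasp_force: 0.0
```

```bash
python3 go.py .447 .0612 .238 5.8
```

```text
1.43 [0.4465 0.0341 0.2393] [179.96   0.     5.72] [ 1.95 -0.38 -0.5 ]
[ 0.0032 -0.0269  0.0013] turn -0.08
```

drive_effector(segments=[[0,0,0,0,0.034],[0,0,0,0,0.034],[0,0,0,0,0.034]])

```text
time_s: 1.68
tool_pos: [0.447, 0.0316, 0.2393]
tool_rot: [180.0, 0.0, 5.7]
force: [-0.5, -1.0, 0.6]
grip_width: 0.0341
grasp_force: 0.0
```

```bash
python3 go.py .447 .0612 .12 5.8 .447 .0612 .066 5.8
```

```text
1.68 [0.447  0.0316 0.2393] [1.7995e+02 3.0000e-02 5.7400e+00] [-0.46 -1.02  0.57]
[ 0.003  -0.0296  0.1193] turn -0.06
[ 0.003  -0.0296  0.1733] turn -0.06
```

Scaled: 0.12 m / 0.6 = 0.2, 0.1 m / 0.6 = 0.1667.

drive_effector(segments=[[0.005,-0.0493,0,0,0.034],[0.005,-0.0493,0.0583,0,0.034],[0.005,-0.0493,0.1167,0,0.034],[0.005,-0.0493,0.1667,0,0.034],[0.005,-0.0493,0.2,0,0.034],[0.005,-0.0493,0.2,0,0.034],[0.005,-0.0493,0.2,0,0.034]])

```text
time_s: 2.27
tool_pos: [0.4467, 0.0604, 0.1188]
tool_rot: [-180.0, 0.2, 5.6]
force: [-0.1, 0.3, -0.2]
grip_width: 0.0339
grasp_force: 0.0
```

```bash
python3 go.py .447 .0612 .066 5.8
python3 - <<'E'
from cell import env
import cv2
r=env.read_camera("wrist");cv2.imwrite("pics/w1.png",r["color"])
E
```

```text
2.27 [0.4467 0.0604 0.1188] [-1.7997e+02  1.6000e-01  5.5800e+00] [-0.13  0.31 -0.17]
[ 0.0005 -0.0007  0.0528] turn -0.22
```

View pics/w1.png

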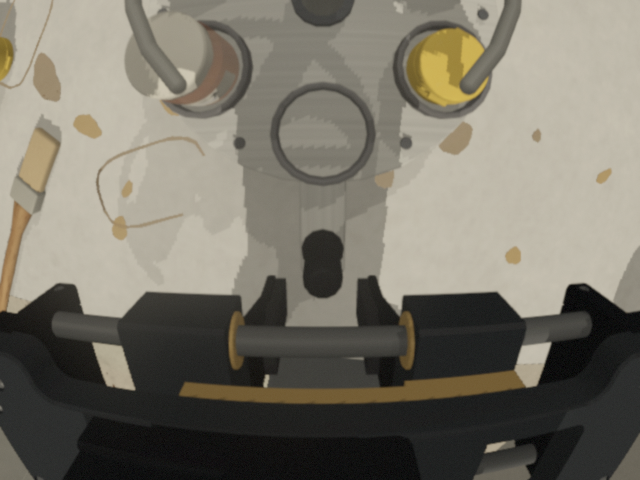

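The wrist view has the knob at column 322, centred between the fingertips (about 287 and 358). I'll descend.

Scaled: 0.053 m / 0.6 = 0.0883, 0.035 m / 0.6 = 0.0583.

drive_effector(segments=[[0,0,0.0333,0,0.034],[0,-0.0008,0.0583,0,0.034],[0,-0.0008,0.0883,0,0.034],[0,-0.0008,0.0883,0,0.034],[0,-0.0008,0.0883,0,0.034]])

```text
time_s: 2.73
tool_pos: [0.448, 0.062, 0.0676]
tool_rot: [180.0, -0.0, 5.7]
force: [0.7, 0.8, 0.2]
grip_width: 0.0338
grasp_force: 0.0
```

```bash
python3 - <<'E'
import numpy as np
a=[]
for d in (4,8,12,16,20,25,30,35,40,45,50,55,60,62):
    t=np.radians(-174.2+d);print(d,(.6064+.16*np.cos(t)).round(4),(.0775+.16*np.sin(t)).round(4))
    # in tool frame at start (yaw 5.8): radial in +x (to centre), y = right
    r=np.radians(d);print('   tool',(.16*(1-np.cos(r))).round(4),(.16*np.sin(r)).round(4),'turn',-d)
E
python3 go.py .4472 .0613 .066 5.8
```

```text
4 0.4487 0.0503
   tool 0.0004 0.0112 turn -4
8 0.451 0.0393
   tool 0.0016 0.0223 turn -8
12 0.4541 0.0286
   tool 0.0035 0.0333 turn -12
16 0.4578 0.0181
   tool 0.0062 0.0441 turn -16
20 0.4623 0.0079
   tool 0.0096 0.0547 turn -20
25 0.469 -0.0044
   tool 0.015 0.0676 turn -25
30 0.4766 -0.0161
   tool 0.0214 0.08 turn -30
35 0.4853 -0.027
   tool 0.0289 0.0918 turn -35
40 0.4949 -0.0372
   tool 0.0374 0.1028 turn -40
45 0.5053 -0.0465
   tool 0.0469 0.1131 turn -45
50 0.5165 -0.0548
   tool 0.0572 0.1226 turn -50
55 0.5283 -0.0622
   tool 0.0682 0.1311 turn -55
60 0.5408 -0.0684
   tool 0.08 0.1386 turn -60
62 0.5459 -0.0706
   tool 0.0849 0.1413 turn -62
2.73 [0.448  0.062  0.0676] [ 1.7999e+02 -5.0000e-02  5.6800e+00] [0.7  0.8  0.15]
[-0.0009  0.0006  0.0016] turn -0.12
```

Scaled: 0.08 m / 0.6 = 0.1333, 0.07 m / 0.6 = 0.1167, -30 degrees / 180 = -0.1667.

drive_effector(segments=[[0,0.01,0,-0.0111,0.034],[0.0017,0.0278,0,-0.0333,0.034],[0.0033,0.0467,0,-0.0556,0.034],[0.0083,0.065,0,-0.0778,0.034],[0.0133,0.0825,0,-0.1,0.034],[0.0195,0.1,0,-0.1222,0.034],[0.0267,0.1167,0,-0.1444,0.034],[0.0357,0.1333,0,-0.1667,0.034]])

```text
time_s: 3.4
tool_pos: [0.4777, -0.0158, 0.0687]
tool_rot: [179.9, -0.1, 35.9]
force: [-0.3, 0.8, 0.2]
grip_width: 0.0345
grasp_force: 0.5
```

```bash
python3 go.py .4853 -.027 .067 40.8 .4949 -.0372 .067 45.8 .5053 -.0465 .067 50.8 .5165 -.0548 .067 55.8 .5283 -.0622 .067 60.8 .5408 -.0684 .067 65.8
```

```text
3.4 [ 0.4777 -0.0158  0.0687] [ 1.7989e+02 -8.0000e-02  3.5900e+01] [-0.33  0.83  0.15]
[-0.0004  0.0135  0.0018] turn -4.9
[0.0013 0.0274 0.0018] turn -9.9
[0.0043 0.041  0.0018] turn -14.9
[0.0085 0.0543 0.0019] turn -19.9
[0.0137 0.0672 0.0019] turn -24.9
[0.0202 0.0796 0.0019] turn -29.9
```

Scaled: 0.0796 m / 0.6 = 0.1327, 0.0672 m / 0.6 = 0.112, -30 degrees / 180 = -0.1667.

drive_effector(segments=[[0,0.0225,0,-0.0278,0.034],[0.0017,0.0457,0,-0.0556,0.034],[0.0067,0.0683,0,-0.0833,0.034],[0.0142,0.0905,0,-0.1111,0.034],[0.0228,0.112,0,-0.1389,0.034],[0.0337,0.1327,0,-0.1667,0.034],[0.0337,0.1327,0,-0.1667,0.034],[0.0337,0.1327,0,-0.1667,0.034]])

```text
time_s: 4.07
tool_pos: [0.5407, -0.0686, 0.0682]
tool_rot: [179.9, -0.0, 65.5]
force: [-0.2, -0.0, -0.9]
grip_width: 0.0341
grasp_force: 0.0
```

```bash
python3 go.py .5408 -.0684 .067 65.8
python3 - <<'E'
from cell import env
import cv2
r=env.read_camera("wrist");cv2.imwrite("pics/w2.png",r["color"])
E
```

```text
4.07 [ 0.5407 -0.0686  0.0682] [ 1.7987e+02 -4.0000e-02  6.5530e+01] [-0.23 -0.   -0.86]
[0.0002 0.0001 0.0012] turn -0.27
```

View pics/w2.png

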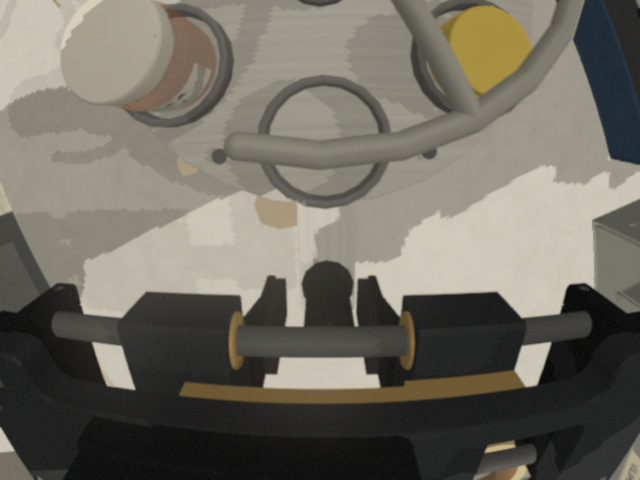

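The knob, at column 327, is caged without contact. The jar at (120,60) is now clear of the rail and the cap is still in its nest. I'll go straight up and measure again.

Scaled: -0.165 m / 0.6 = -0.275, -0.14 m / 0.6 = -0.2333.

drive_effector(segments=[[0,0,-0.0333,0,0.034],[0,0,-0.1,0,0.034],[0,0,-0.1667,0,0.034],[0,0,-0.2333,0,0.034],[0,0,-0.275,0,0.034],[0,0,-0.275,0,0.034]])

```text
time_s: 4.62
tool_pos: [0.5421, -0.067, 0.2387]
tool_rot: [179.4, -0.1, 65.7]
force: [0.9, 0.2, 0.1]
grip_width: 0.034
grasp_force: 0.0
```

drive_effector(segments=[[-0.3333,0,0,0.1667,0.06],[-0.3333,0,0,0.1667,0.07],[-0.3333,0,0,0.1667,0.07],[-0.3333,0,0,0.1667,0.07],[-0.3333,0,0,0.1667,0.07],[-0.3333,0,0,0.1667,0.07]])

```text
time_s: 5.12
tool_pos: [0.4522, -0.2577, 0.2313]
tool_rot: [179.9, 0.2, 34.9]
force: [0.8, -0.4, -0.4]
grip_width: 0.0652
grasp_force: 0.0
```

```bash
python3 go.py .5218 .0689 .23 5.8
python3 - <<'E'
from h import *
from cell import env
for n in ("top","side"):
    r=env.read_camera(n);np.savez(f"pics/{n}1.npz",**r)
    if n=="top": a=cv2.resize(r["color"][170:290,240:350],None,fx=5,fy=5,interpolation=cv2.INTER_CUBIC)
    else: b=cv2.resize(r["color"][215:315,280:390],None,fx=5,fy=5,interpolation=cv2.INTER_CUBIC)
b=cv2.copyMakeBorder(b,0,100,0,0,cv2.BORDER_CONSTANT)
cv2.imwrite("pics/z1.png",cv2.resize(np.hstack([a,b]),(800,436)));cv2.imwrite("pics/z1t.png",a)
E
```

```text
5.12 [ 0.4522 -0.2577  0.2313] [179.92   0.25  34.94] [ 0.8  -0.39 -0.4 ]
[ 2.441e-01 -2.279e-01 -1.000e-04] turn 29.14
```

View pics/z1.png

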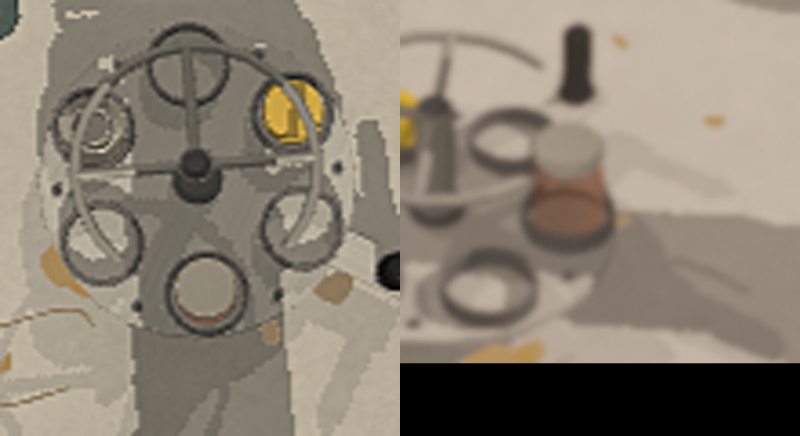

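The jar stands in its nest at the gap, with the lid centre at about (206,286) in this view, and the cap and ferrule are in their nests. Next I locate the lid numerically.

```bash
python3 - <<'E'
from h import *
t=dict(np.load("pics/top1.npz"))
c=t["color"][235:265,282:312].astype(int)
u,v=(206/.7273+.5)/5-.5+240,(286/.7267+.5)/5-.5+170
print(u,v,onz(t,(u,v),.1))
im=t["color"].astype(int);ref=im[round(v)-3:round(v)+3,round(u)-3:round(u)+3].reshape(-1,3).mean(0);print(ref)
m=lambda a:(abs(a-ref).max(2)<22)
q,s=blob(t["color"],284,310,236,264,m);print(q,s,onz(t,q,.1))
# knob
k,ks=blob(t["color"],335,356,230,258,lambda a:a.max(2)<45);K=onz(t,k,.08);print(K,np.degrees(np.arctan2(K[1]-.0775,K[0]-.6064)))
E
```

```text
296.24787570466106 248.31198568872986 [0.52341279 0.06923449 0.1       ]
[119.08333333 136.66666667 145.19444444]
[296.14423077 248.64903846] [288 241  17  16 208] [0.52254606 0.06948525 0.1       ]
[ 0.53746063 -0.06503694  0.08      ] -115.81118244822403
```

drive_effector(segments=[[0,0,0,0,0.07],[0,0,0,0,0.07]])

```text
time_s: 5.38
tool_pos: [0.4579, -0.248, 0.2316]
tool_rot: [-180.0, -0.0, 35.9]
force: [0.4, 0.1, -0.6]
grip_width: 0.0693
grasp_force: 0.0
```

```bash
python3 go.py .5218 .0689 .23 5.8
```

```text
5.38 [ 0.4579 -0.248   0.2316] [-1.7999e+02 -2.0000e-02  3.5910e+01] [ 0.41  0.11 -0.64]
[ 0.2376 -0.2192  0.0018] turn 30.11
```

Scaled: 0.238 m / 0.6 = 0.3967, -0.2195 m / 0.6 = -0.3658, 30 degrees / 180 = 0.1667.

drive_effector(segments=[[0.3967,-0.3658,0,0.1667,0.07],[0.3967,-0.3658,0,0.1667,0.07],[0.3967,-0.3658,0,0.1667,0.07],[0.3967,-0.3658,0,0.1667,0.07],[0.3967,-0.3658,0,0.1667,0.07],[0.3967,-0.3658,0,0.1667,0.07],[0.3967,-0.3658,0,0.1667,0.07],[0.3967,-0.3658,0,0.1667,0.07]])

```text
time_s: 6.05
tool_pos: [0.5207, 0.0653, 0.2319]
tool_rot: [180.0, -0.0, 5.9]
force: [1.2, -0.3, -0.1]
grip_width: 0.0701
grasp_force: 0.0
```

drive_effector(segments=[[0,0,0,0,0.07],[0,0,0,0,0.07],[0,0,0,0,0.07]])

```text
time_s: 6.3
tool_pos: [0.5207, 0.0622, 0.2314]
tool_rot: [180.0, 0.0, 5.9]
force: [-0.1, -1.0, -0.2]
grip_width: 0.0699
grasp_force: 0.0
```

```bash
python3 go.py .5225 .0692 .23 5.8 .5225 .0692 .076 5.8
```

```text
6.3 [0.5207 0.0622 0.2314] [1.7997e+02 2.0000e-02 5.8800e+00] [-0.12 -0.99 -0.2 ]
[ 0.0025 -0.0068  0.0014] turn 0.08
[ 0.0025 -0.0069  0.1554] turn 0.08
```

Scaled: 0.1 m / 0.6 = 0.1667, 0.08 m / 0.6 = 0.1333.

drive_effector(segments=[[0.0042,-0.0113,0,0,0.07],[0.0042,-0.0113,0.0667,0,0.07],[0.0042,-0.0113,0.1333,0,0.07],[0.0042,-0.0113,0.1667,0,0.07],[0.0042,-0.0113,0.1667,0,0.07],[0.0042,-0.0113,0.1667,0,0.07]])

```text
time_s: 6.8
tool_pos: [0.5224, 0.0675, 0.131]
tool_rot: [-180.0, 0.1, 5.6]
force: [-0.4, 1.6, 0.7]
grip_width: 0.0698
grasp_force: 0.0
```

```bash
python3 go.py .5225 .0692 .076 5.8
python3 - <<'E'
from cell import env
import cv2
r=env.read_camera("wrist");cv2.imwrite("pics/w3.png",r["color"])
E
```

```text
6.8 [0.5224 0.0675 0.131 ] [-1.7998e+02  1.2000e-01  5.6300e+00] [-0.39  1.55  0.7 ]
[ 0.0004 -0.0016  0.055 ] turn -0.17
```

View pics/w3.png

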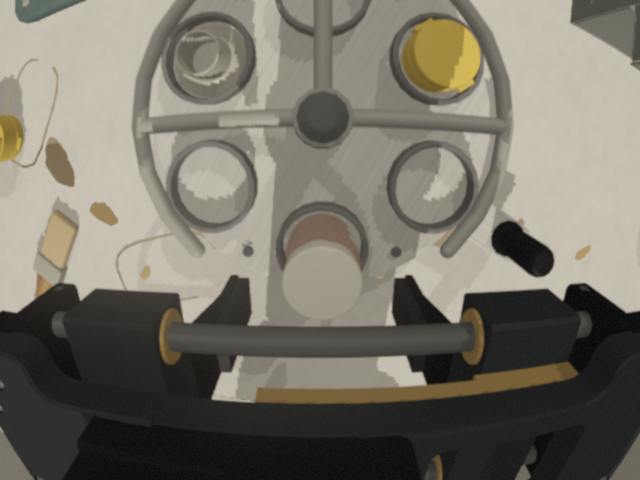

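The jar is centred at column 322 between the fingers (250 and 393) with everything clear. I'll descend and grip.

Scaled: 0.055 m / 0.6 = 0.0917, 0.04 m / 0.6 = 0.0667.

drive_effector(segments=[[0,-0.0017,0.0333,0,0.07],[0,-0.0017,0.0667,0,0.07],[0,-0.0017,0.0917,0,0.07],[0,-0.0017,0.0917,0,0.07],[0,-0.0017,0.0917,0,0.07]])

```text
time_s: 7.27
tool_pos: [0.5239, 0.0693, 0.0781]
tool_rot: [180.0, -0.1, 5.7]
force: [0.6, -0.3, 0.2]
grip_width: 0.0701
grasp_force: 0.0
```

drive_effector(segments=[[0,0,0,0,0.06],[0,0,0,0,0.055],[0,0,0,0,0.05],[0,0,0,0,0.046],[0,0,0,0,0.042],[0,0,0,0,0.04],[0,0,0,0,0.04],[0,0,0,0,0.04]], squeeze=20)

```text
time_s: 7.93
tool_pos: [0.523, 0.0692, 0.077]
tool_rot: [180.0, -0.0, 5.7]
force: [-1.3, -0.5, 3.5]
grip_width: 0.0444
grasp_force: 20.0
```

```bash
python3 go.py .5225 .0692 .226 5.8
```

```text
7.93 [0.523  0.0692 0.077 ] [ 1.7997e+02 -2.0000e-02  5.7200e+00] [-1.28 -0.54  3.46]
[-0.0005  0.     -0.149 ] turn -0.08
```

Scaled: -0.135 m / 0.6 = -0.225, -0.12 m / 0.6 = -0.2.

drive_effector(segments=[[0,0,-0.0133,0,0.04],[0,0,-0.0367,0,0.04],[0,0,-0.0667,0,0.04],[0,0,-0.1,0,0.04],[0,0,-0.1333,0,0.04],[0,0,-0.1667,0,0.04],[0,0,-0.2,0,0.04],[0,0,-0.225,0,0.04]], squeeze=25)

```text
time_s: 8.6
tool_pos: [0.5228, 0.0698, 0.2132]
tool_rot: [-180.0, -0.1, 5.8]
force: [0.9, 0.1, -1.5]
grip_width: 0.0439
grasp_force: 25.0
```

drive_effector(segments=[[0,0,-0.0133,0,0.04],[0,0,-0.02,0,0.04],[0,0,-0.02,0,0.04],[0,0,-0.02,0,0.04],[0,0,-0.02,0,0.04],[0,0,-0.02,0,0.04],[0,0,-0.02,0,0.04],[0,0,-0.02,0,0.04]])

```text
time_s: 9.27
tool_pos: [0.5225, 0.0694, 0.223]
tool_rot: [-180.0, 0.1, 5.7]
force: [-0.1, -0.2, -2.4]
grip_width: 0.0443
grasp_force: 25.0
```

```bash
python3 - <<'E'
from h import *
from cell import env
a=env.read_camera("side")["color"][165:315,250:400];b=env.read_camera("top")["color"][170:290,240:360]
cv2.imwrite("pics/z2.png",np.hstack([cv2.resize(a,(400,400),interpolation=2),cv2.resize(b,(400,400),interpolation=2)]))
o=env.get_obs();print(o['tool_pos'],o['grasp_force'],o['joint_velocities'].round(3))
E
```

```text
[0.52266784 0.06937919 0.22326949] 24.99081085436046 [ 0.121 -0.107 -0.144 -0.135 -0.047  0.106 -0.029]
```

View pics/z2.png

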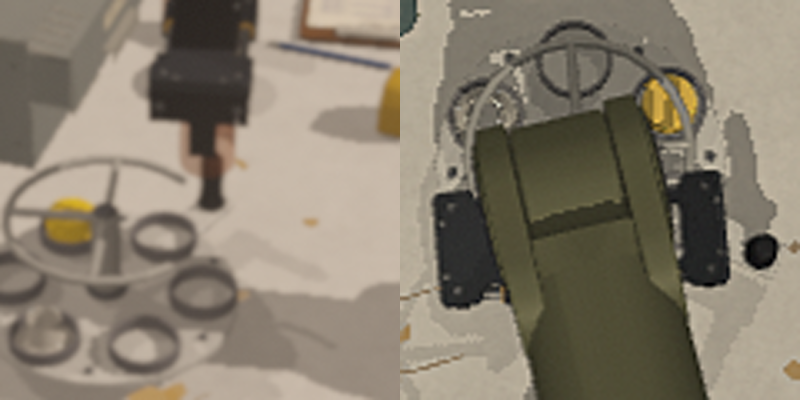

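The side view shows the jar clear of its nest, held in the fingers at about (205,150), with the dial still in its click. I'll let it settle and hand in.

drive_effector(segments=[[0,0,0,0,0.04],[0,0,0,0,0.04],[0,0,0,0,0.04],[0,0,0,0,0.04],[0,0,0,0,0.04],[0,0,0,0,0.04],[0,0,0,0,0.04],[0,0,0,0,0.04]])

```text
time_s: 10.03
tool_pos: [0.5228, 0.0694, 0.2236]
tool_rot: [180.0, -0.0, 5.7]
force: [1.1, 0.1, -1.0]
grip_width: 0.0443
grasp_force: 25.0
```

```bash
python3 -c "
from cell import env
print(env.get_obs()['joint_velocities'].round(3));print(env.sign_off())"
```

```text
[ 0.057  0.087  0.031  0.031 -0.007 -0.039  0.118]
the job is handed in; nothing more can be done
None
```

The carousel was turned one click to bring the jar to the gap, the jar was lifted about 146 mm and held at 25 N, and the job was handed in at about 10 s; the sign-off gave no verdict.

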